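# Set a steel strap on the bench hook for sawing

## Task

Set up the black steel strap on the bench hook for sawing: with the fingertips, gently push it flat back against the wooden fence and slide it along until its yellow-marked end sticks out past the end of the board and the board's edge lies under the yellow mark. Only push it, keeping it flat on the board: do not grip or lift it, and leave the tools, jar and tin beside it where they are.

Things in the scene. Friction and masses are not known exactly. Their poses are not given: they have to be found in the camera images.
- bench_hook: Fixed bench hook, its lip over the bench edge far from the robot; y varies, never turned. Pale plywood bed 250 (x) x 300 (y) x 20 mm, flat top at z = 20 mm. Origin: centre of the bed's underside. Dark fence, 25 mm above the bed, full length, along the near (robot, -x) side; its face towards +x is at x = -95 mm from the origin. Both ends are open; the strap is to overhang the +y end (robot's left)
- board_end (a point): Middle of the top edge of the bench hook's +y end: 150 mm to +y of the bench hook's origin, at z = 20 mm; the edge runs along x
- strap: Loose black steel strap lying on the bed, 50 wide (x) x 220 long (y) x 6 mm thick, 0.35 to 0.65 kg, slides at 2 to 5 N. Origin: centre of its underside; y axis along it to the yellow-marked end. Starts clear of the fence, turned up to 0.22 rad from it. Two drilled holes in the -y half. Flush with the fence, its origin is 70 mm to -x of the bench hook's
- strap_mark (a point): Centre, on the strap's top face, of the yellow painted band that runs across the strap, 12 mm wide along the strap; it lies 65 mm from the strap's origin towards its +y end, 45 mm short of that end
- jam_jar: Empty open glass jam jar, 72 mm across and 112 mm high, standing on the bench beyond the +y end of the bench hook. Origin: centre of its underside. Leave it alone
- hoof_pick: Yellow plastic hoof pick with a steel hook, 160 mm long, 45 mm wide and 18 mm high, lying on the bench beyond the -y end of the bench hook; its length runs roughly along x. Origin: at its middle, underside. Leave it alone
- hammer: Red-handled claw hammer, 340 mm long, 140 mm across the head and 30 mm high, lying between the robot and the bench hook, its length roughly along y, head to +y. Origin: on the handle near its middle, underside. Leave it alone
- spanner: Steel adjustable spanner, 225 mm long, 50 mm wide and 14 mm high, lying on the left (+y) of the hammer. Origin: on the handle near its middle, underside. Leave it alone
- hacksaw: Hacksaw with a blue frame and black handle, 380 mm long, 110 mm wide, 25 mm high, lying on its side on the left (+y) of the bench. Origin: near the middle of the blade, on the bench. Leave it alone
- grease_tin: Green round tin with a steel lid, 77 mm across and 64 mm high, standing on the right (-y) of the bench near the robot. Origin: centre of its underside. Leave it alone
There are look-alikes about, which are no part of the job. Of the things like the strap, leave any that is orange; of the rest the larger one is meant.

How it is judged (in metres and radians):
At the end, for the whole second after the job is handed in: The strap lies flat and still on the bed, long side against the fence (centre within 4 mm of flush, parallel within 0.035 rad), the board's +y end edge under the yellow mark (mark centre within 6 mm of it); tools, jar and tin within 20 mm of where they were (y of strap_mark in the frame of board_end between -0.006 and 0.006 m and x of strap in the frame of bench_hook below -0.066 m and angle between the y axis of strap and the y axis of bench_hook, either way round below 0.035 rad and angle between strap's own z axis and vertical below 0.03 rad and height (world z) of strap between 0.017 and 0.024 m and linear speed of strap below 0.01 m/s and distance of each of hammer, spanner, hoof_pick, jam_jar, hacksaw, grease_tin from where it was at the start of the episode below 0.02 m); the robot touches nothing.
It fails at once if the strap is lifted off the board (height (world z) of strap above 0.03 m).
It fails at once if the strap is tipped up, or pushed so far out that it tips over the edge (angle between strap's own z axis and vertical above 0.12 rad).
It fails at once if the strap is gripped, or pushed or pressed roughly (over 36 N) (contact force between the fingers and strap above 36 N).
It fails at once if a bystander (tool, jar or tin) is moved over 20 mm (distance of any of hammer, spanner, hoof_pick, jam_jar, hacksaw, grease_tin from where it was at the start of the episode above 0.02 m).
It also fails if it takes over 48 s, if anything falls off the work surface, if the arm or the gripper's body presses on something with over 40 N, if the wrist force passes 120 N, or if a joint passes its speed limit or range.

## Robot

A 6-joint arm with a two-finger parallel gripper is mounted at the origin on the work surface. World frame = base frame: x ahead of the robot, y to its left, z up, the work surface at z = 0. Lengths are in mm, angles in rad, forces in N, time in s.
With the tool pointing down it reaches from about 350 to 975 mm from the base axis. Payload 7.1 kg.
Tool frame: the origin (TCP) lies at the very end of the fingers, on their centre line; the grasp point (between the pads) lies 19 mm behind it (ctrl.grip_point_offset is the distance from the TCP to the grasp point, in mm); z points along the fingers, y is the direction in which the jaws open and shut (so a half turn about z gives the same grasp; the last joint's range is limited). The gripper opens to 88 mm and grips with 3 to 60 N. Pads are 20 mm wide; open, the fingers measure 115 mm over their backs; the gripper's body (75 mm by 178 mm) begins 61 mm behind the grasp point.
Start: joints at [-0.019, 0.423, 1.63, -0, 1.089, -0.019], TCP at [624.984, 0.026, 222.675] pointing down, gripper open.
Joint ranges: [-3, 3], [-0.9, 2.11], [0.09, 2.58], [-1.31, 4.45], [0.11, 2.69], [-2.54, 2.54]. Speed limits (rad/s): [2.39, 2.39, 3.01, 3.14, 3.14, 3.14].

## Interface

Orientations are given as a rotation vector (axis times angle).
In Python, from workcell import ctrl gives the robot as it stands.
- The arm moves only by the tool move_arm, never from a script. Its argument "increments" is one flat list of numbers, 5 for each row, row after row: the closure in counts, from 0 (fully open) to 255 (shut), then the shift along the tool's x, y, z in mm, then the turn about the tool's z in degrees. In form: [grip, dx, dy, dz, yaw, grip, dx, dy, dz, yaw, ...]. A call has 1 to 12 rows; each row is the pose to reach, as a shift and turn from the pose measured when the call began, along the tool's axes at that moment; what a row does not reach only later rows make up. A row lasts 1/8 s, in which the tool goes at most 62.5 mm and 10.7 degrees, less where a joint would pass 70% of its speed; a pose out of reach is approached as far as the arm can. A call with a gripper value outside its range is refused whole. The fingers move at their own pace and stop on an object; the grip force is fixed at half the most. Time passes only in rows, so rows that repeat a pose let the fingers close. It gives the time, the measured TCP pose, the force and the opening at its end, in the units of the state.
- ctrl.get_obs(): the state, without advancing time (a new reading comes with each control period).
- ctrl.get_image(name): name is "scene" or "side" or "wrist"; returns a dict with "frame" (420x560x3 uint8, red, green, blue), "vertical_fov" (degrees; the focal length in pixels is half the picture's height over the tangent of half this angle, whatever the lens; pixels are square), "cx", "cy" (the principal point, pixels), "distortion" ([k1, k2, p1, p2, k3] as OpenCV has them; the pictures are not rectified), "pose" (4x4, takes a point from camera to world coordinates); the wrist camera has in their place "mount" (4x4, takes a point from camera to tool coordinates, whose origin is the TCP and whose axes are the flange's). Camera axes: x right, y down, z forward; pixel columns grow to the right and rows downward; lengths in mm; the calibration is good to about 2 mm. A picture is of the moment at which its call begins: read the wrist's pose just before it. There is no depth.
- ctrl.close_job(): hands the job in, once; it reports no verdict.
The state is a dict: "t": time; "qpos": joint angles; "qvel": joint speeds; "joint_torque": joint torques, N m; "ee_pos": TCP position; "orientation": TCP orientation; "ft_force": force on the tool from outside, world axes, zero at the start; "moment": the same for the moment, N m; "width": finger opening in mm.
Only numpy, scipy, OpenCV 4.12 (cv2) and the standard library are available. Lean on these libraries where they do the work, as an engineer would, in place of code of your own. Each camera call takes 0.05 s, during which the arm holds its last target.

## Working session

There is one attempt and no reset: what is moved stays moved. The work goes in short steps, Python scripts to look and compute and a tool call to move; the robot and the scene stay as the last step left them, time stands still between calls to the robot, and variables do not carry over. Pictures are saved under pics/ and viewed, and the job is handed in when it is done.

Besides the shell and the picture viewer there is one more tool, called after "Request:" as name(argument=value, ...) on one line, values as JSON. move_arm: Moves the arm, as the interface text tells. Its arguments: {"type":"object","properties":{"increments":{"type":"array","items":{"type":"number"}}},"required":["increments"]}

```bash
mkdir -p pics; ls
cat > h.py <<'E'
import numpy as np, cv2, pickle
from workcell import ctrl
def grab(name, fn):
    o=ctrl.get_obs(); im=ctrl.get_image(name)
    cv2.imwrite('pics/'+fn+'.png', im['frame'][:,:,::-1])
    pickle.dump((o,im),open('pics/'+fn+'.pkl','wb')); return o,im
def KD(im):
    h=im['frame'].shape[0]; f=h/2/np.tan(np.radians(im['vertical_fov'])/2)
    return np.array([[f,0,im['cx']],[0,f,im['cy']],[0,0,1.]]),np.array(im['distortion'],float)
def pose(o,im):
    if 'pose' in im: return np.array(im['pose'])
    T=np.eye(4);T[:3,:3]=cv2.Rodrigues(np.array(o['orientation'],float))[0];T[:3,3]=o['ee_pos']
    return T@np.array(im['mount'])
def load(fn): return pickle.load(open('pics/'+fn+'.pkl','rb'))
def pix2w(fn,pts,z):
    o,im=load(fn);K,D=KD(im);T=pose(o,im)
    u=cv2.undistortPoints(np.array(pts,float).reshape(-1,1,2),K,D).reshape(-1,2)
    out=[]
    for a in u:
        d=T[:3,:3]@np.array([a[0],a[1],1]);s=(z-T[2,3])/d[2];out.append(T[:3,3]+s*d)
    return np.array(out)
def w2pix(fn,P):
    o,im=load(fn);K,D=KD(im);Ti=np.linalg.inv(pose(o,im))
    return cv2.projectPoints(np.array(P,float).reshape(-1,1,3),cv2.Rodrigues(Ti[:3,:3])[0],Ti[:3,3],K,D)[0].reshape(-1,2)
def crop(fn,x0,y0,x1,y1,s,out):
    a=cv2.imread('pics/'+fn+'.png')[y0:y1,x0:x1];cv2.imwrite('pics/'+out+'.png',cv2.resize(a,None,fx=s,fy=s,interpolation=cv2.INTER_CUBIC))
E
python3 - <<'E'
from h import *
for n in ['scene','side','wrist']:
    o,im=grab(n,n+'0'); print(n,im['vertical_fov'],im['cx'],im['cy'],im['distortion'],np.round(pose(o,im),3).tolist())
print(o)
E
```

```text
pics
scene 57.31662679616314 277.8959332731606 212.38475789454222 [-0.11187785  0.          0.          0.          0.        ] [[0.821, 0.428, -0.378, 909.152], [0.571, -0.617, 0.542, -708.969], [-0.002, -0.66, -0.751, 989.591], [0.0, 0.0, 0.0, 1.0]]
side 45.05767746406681 282.38067063384284 209.4558012758682 [-0.11601616  0.          0.          0.          0.        ] [[0.993, -0.104, 0.062, 345.197], [-0.119, -0.772, 0.624, -1025.039], [-0.017, -0.627, -0.779, 1301.528], [0.0, 0.0, 0.0, 1.0]]
wrist 60.77702815414658 286.13441045460024 207.32410130847086 [-0.0377481  0.         0.         0.         0.       ] [[1.0, 0.001, -0.001, 625.193], [0.001, -0.962, -0.272, 75.555], [-0.001, 0.272, -0.962, 383.882], [0.0, 0.0, 0.0, 1.0]]
{'t': 0.1, 'qpos': array([-1.89743666e-02,  4.23745336e-01,  1.63058466e+00, -4.93871924e-06,
        1.08857440e+00, -1.89974727e-02]), 'qvel': array([-1.23710658e-03, -1.47359981e-03, -2.23484647e-03, -2.96887539e-05,
       -3.47709237e-05, -9.06482687e-04]), 'joint_torque': array([ 6.49496542e-04, -5.45618248e+01, -2.74323839e+01,  6.46709581e-02,
        1.88581715e-02,  1.54216096e-06]), 'ee_pos': array([6.24520515e+02, 4.94839016e-02, 2.22002697e+02]), 'orientation': array([-2.22074697e+00, -2.22080338e+00,  1.43358211e-03]), 'ft_force': array([-0.44972019, -0.142765  , -0.43086564]), 'moment': array([ 0.02571583, -0.01404885,  0.00781937]), 'width': 87.95291643777108}
```

View pics/scene0.png

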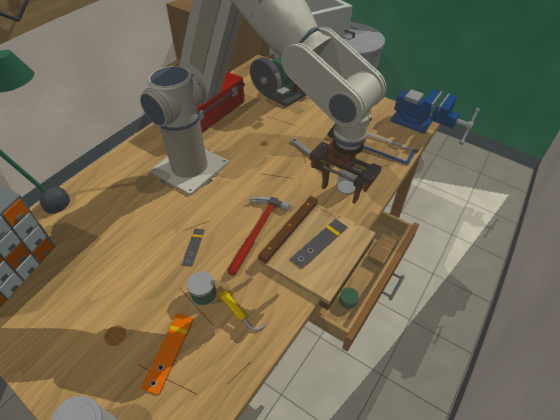

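View pics/side0.png

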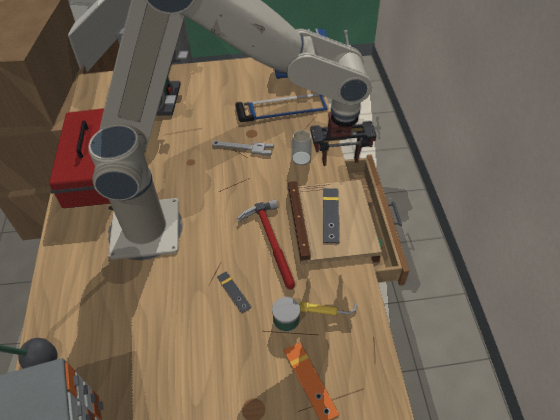

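View pics/wrist0.png

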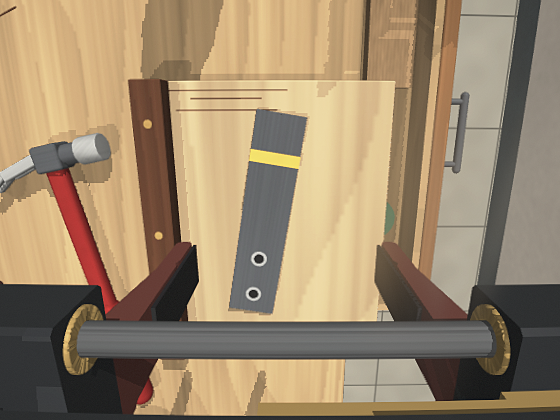

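The look-alikes, by scene pixel, are a grey strap on the bed at (320,243), a small grey strap on the bench at (193,247) and an orange one at (168,355). I choose the one on the bed: it is the larger of the two that aren't orange. I'll check that with a crop.

Run:
```python
from h import *
crop('wrist0',120,60,420,330,2.6,'w0c')
```

```text
(no output)
```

View pics/w0c.png

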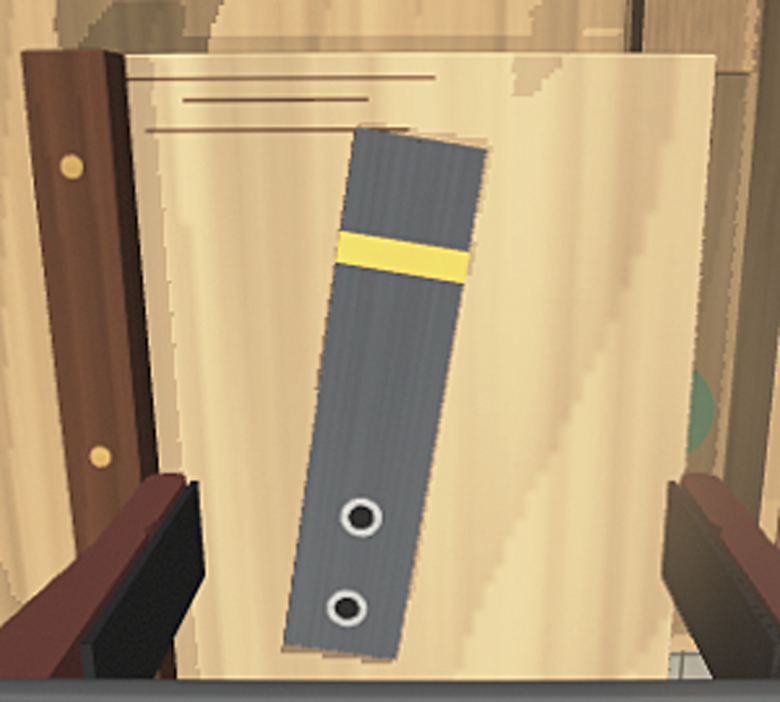

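Run:
```python
from h import *
f=lambda P:(np.array(P,float)/2.6+[120,60])
print('strap',pix2w('wrist0',f([(355,127),(488,149),(397,660),(284,646),(403,257)]),26).round(1).tolist())
print('board',pix2w('wrist0',f([(127,53),(420,53),(714,55),(690,400)]),20).round(1).tolist())
print('fence top edge',pix2w('wrist0',f([(23,52),(106,51),(157,475)]),45).round(1).tolist())
crop('side0',270,110,400,280,4,'s0c')
crop('scene0',240,150,420,310,4,'sc0c')
```

```text
strap [[596.3, 73.4, 26.0], [645.8, 65.4, 26.0], [609.7, -151.5, 26.0], [560.5, -144.7, 26.0], [613.7, 24.9, 26.0]]
board [[511.3, 100.4, 20.0], [620.4, 100.0, 20.0], [729.8, 99.8, 20.0], [730.6, -34.3, 20.0]]
fence top edge [[482.6, 99.3, 45.0], [511.8, 99.4, 45.0], [517.6, -57.6, 45.0]]
```

View pics/s0c.png

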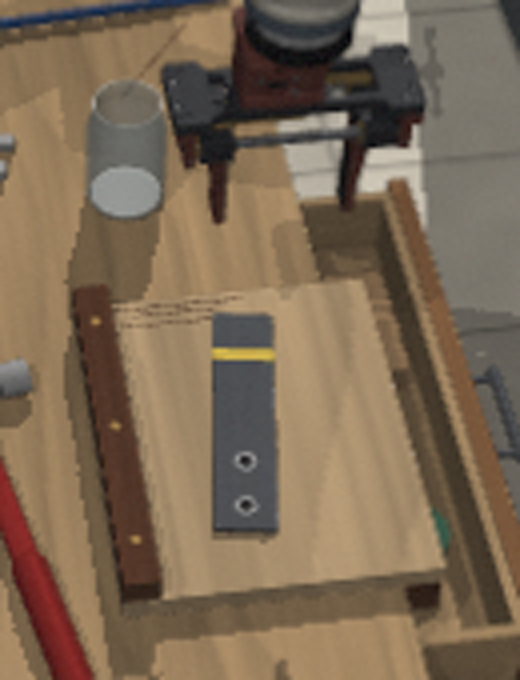

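View pics/sc0c.png

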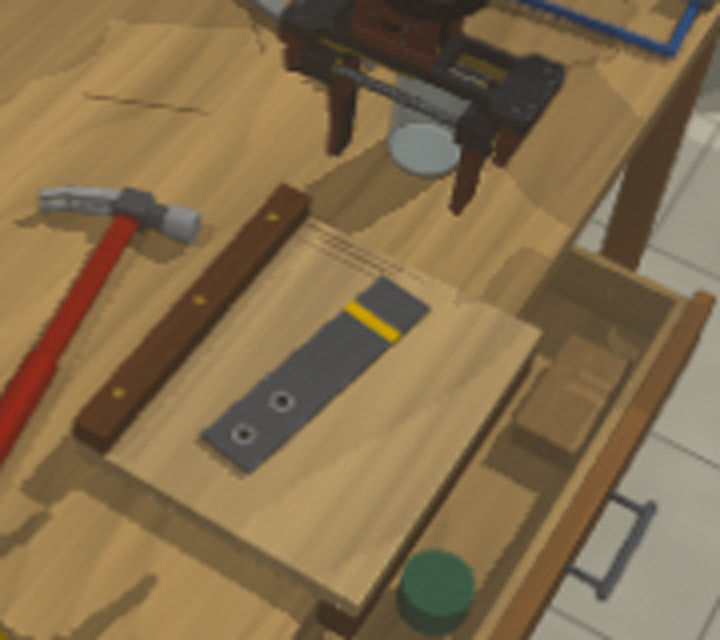

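The strap on the bed measures about 220×50 mm, so it's the right one. Its centre is near (603,-39) and it's turned about 0.165 rad, with the +y end away from the fence. The fence face is at x≈510 and the board end at y≈100, so the target centre is (535,35).

I'll turn the open gripper 90° so both fingertips push the far long side squarely towards the fence.

Request:
move_arm(increments=[0,-10,12,20,-10,0,-20,25,40,-20,0,-30,38,60,-30,0,-40,50,80,-40,0,-40,50,100,-50,0,-40,50,120,-60,0,-40,50,130,-70,0,-40,50,140,-80,0,-40,50,150,-90,0,-40,50,150,-90,0,-40,50,150,-90])

```text
t: 1.52
ee_pos: [674.5, -39.9, 72.2]
orientation: [-0.005, -3.14, -0.0]
ft_force: [1.0, 0.0, -0.6]
width: 87.8
```

Run:
```python
from h import *
o,im=grab('wrist','wrist1'); print(o['t'],o['ee_pos'],o['orientation'],o['ft_force'],o['width'],o['qpos'])
R=cv2.Rodrigues(o['orientation'])[0];print(R.round(3))
```

```text
1.525 [674.4761068  -39.93173533  72.18207279] [-5.25073651e-03 -3.14043257e+00 -8.62396153e-05] [ 1.02933087  0.03588468 -0.59673232] 87.83927803384107 [-7.67338220e-02  6.76656200e-01  1.58777741e+00 -4.14465000e-05
  8.78315609e-01 -1.64415971e+00]
[[-1.     0.003 -0.001]
 [ 0.003  1.     0.   ]
 [ 0.001  0.    -1.   ]]
```

View pics/wrist1.png

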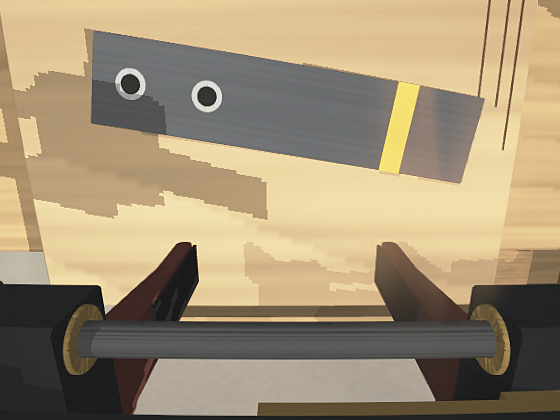

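The wrist picture shows both open fingertips behind the strap's far side. The strap runs from (90,75) to (480,130) and the mark is at (400,128). Next I'll lower to just above the bed.

Request:
move_arm(increments=[0,0,0,12,0,0,0,0,25,0,0,0,0,38,0,0,0,0,46,0,0,0,0,49,0,0,0,0,49,0,0,0,0,49,0])

```text
t: 2.45
ee_pos: [675.0, -40.0, 23.9]
orientation: [0.004, 3.141, -0.0]
ft_force: [0.0, -0.4, -0.0]
width: 87.6
```

Request:
move_arm(increments=[0,4,0,0,0,0,8,0,0,0,0,12,0,0,0,0,16,0,0,0,0,20,0,0,0,0,24,0,0,0,0,26,0,0,0,0,28,0,0,0,0,30,0,0,0,0,30,0,0,0])

```text
t: 3.7
ee_pos: [645.2, -39.9, 23.9]
orientation: [0.004, 3.141, -0.0]
ft_force: [0.6, -0.3, -0.7]
width: 88.2
```

Run:
```python
from h import *
o,im=grab('wrist','wrist2'); print(o['t'],o['ee_pos'],o['orientation'],o['ft_force'],o['width'])
```

```text
3.7 [645.19823849 -39.88952267  23.93351941] [ 4.47652771e-03  3.14093882e+00 -6.37109687e-05] [ 0.62205891 -0.26689014 -0.6758527 ] 88.21917820389498
```

View pics/wrist2.png

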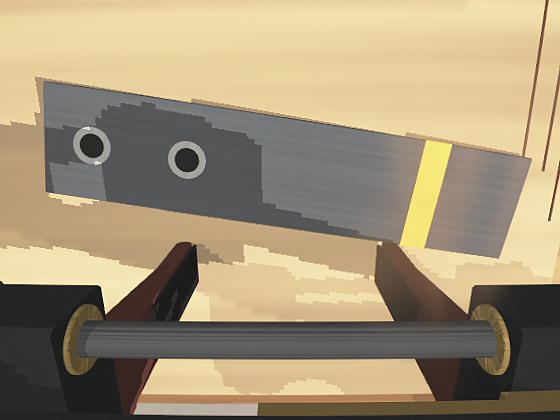

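The right fingertip is about to touch the strap, but the tips overlap it by only 2 mm. I'll go about 1.5 mm lower and start pushing.

Request:
move_arm(increments=[0,0,0,1,0,0,0,0,1.5,0,0,2,0,1.5,0,0,5,0,1.5,0,0,8,0,1.5,0,0,11,0,1.5,0,0,14,0,1.5,0,0,17,0,1.5,0,0,20,0,1.5,0,0,23,0,1.5,0,0,25,0,1.5,0,0,25,0,1.5,0])

```text
t: 5.25
ee_pos: [619.9, -39.9, 22.4]
orientation: [0.004, 3.142, -0.0]
ft_force: [0.8, 0.2, 0.3]
width: 87.4
```

Run:
```python
from h import *
o,im=grab('wrist','wrist3'); print(o['t'],o['ee_pos'],o['orientation'],o['ft_force'],o['width'])
```

```text
5.25 [619.922872   -39.92474036  22.41645873] [ 4.09641220e-03  3.14151556e+00 -2.90202900e-04] [0.79135374 0.18197804 0.25992361] 87.4044737941972
```

View pics/wrist3.png

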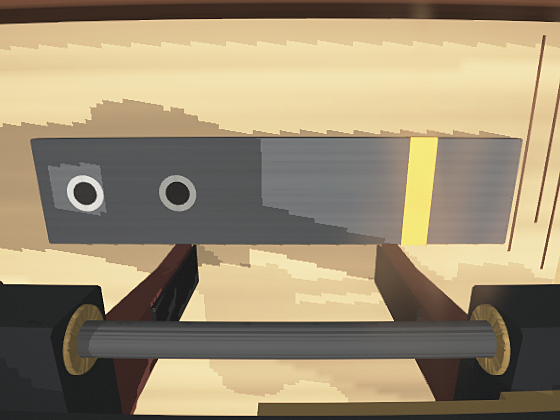

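The strap is now square across both fingertips: its edges are at rows 138 and 243, and the fence is along the top at row 20. Next I'll work out the distance left to the fence.

Run:
```python
from h import *
print(pix2w('wrist3',[(50,243.5),(508,243.5),(520,138),(31,139.5),(420,190)],26).round(1).tolist())
print('fence top',pix2w('wrist3',[(100,2),(450,1)],45).round(1).tolist(),'fence bottom',pix2w('wrist3',[(100,22),(280,20.5),(450,19)],20).round(1).tolist())
```

```text
[[608.8, -152.3, 26.0], [609.1, 67.9, 26.0], [559.1, 65.1, 26.0], [559.3, -152.1, 26.0], [582.8, 22.4, 26.0]]
fence top [[509.6, -104.5, 45.0], [509.7, 19.6, 45.0]] fence bottom [[510.8, -117.3, 20.0], [511.2, -41.0, 20.0], [510.1, 30.7, 20.0]]
```

Request:
move_arm(increments=[0,3,0,0,0,0,7,0,0,0,0,11,0,0,0,0,15,0,0,0,0,19,0,0,0,0,23,0,0,0,0,27,0,0,0,0,31,0,0,0,0,35,0,0,0,0,39,0,0,0,0,42,0,0,0,0,44,0,0,0])

```text
t: 6.8
ee_pos: [575.7, -39.8, 22.4]
orientation: [-0.004, -3.142, 0.0]
ft_force: [2.0, -0.1, -0.4]
width: 87.6
```

Run:
```python
from h import *
o,im=grab('wrist','wrist4'); print(o['t'],o['ee_pos'],o['orientation'],o['ft_force'],o['width'])
```

```text
6.8 [575.74380341 -39.78448247  22.42104385] [-4.06895236e-03 -3.14152270e+00  2.63835056e-04] [ 1.95354678 -0.08520885 -0.44800015] 87.58613550975303
```

View pics/wrist4.png

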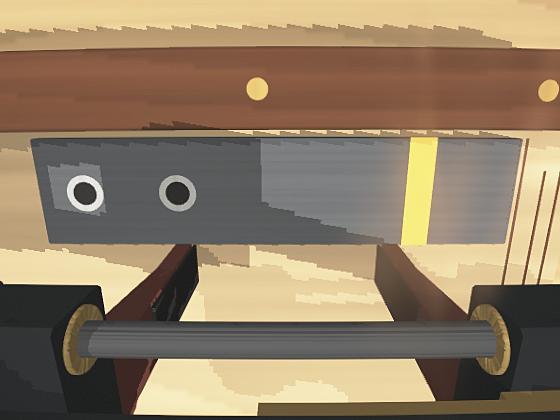

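A gap of about 4 mm is left along rows 130–138. I'll close it in small steps and watch the force.

Request:
move_arm(increments=[0,1,0,0,0,0,2,0,0,0,0,3,0,0,0,0,3.5,0,0,0,0,3.5,0,0,0])

```text
t: 7.48
ee_pos: [572.0, -39.8, 22.4]
orientation: [-0.004, -3.141, 0.0]
ft_force: [1.8, 0.3, 0.7]
width: 87.9
```

Request:
move_arm(increments=[0,0.5,0,0,0,0,0.5,0,0,0])

```text
t: 7.72
ee_pos: [571.5, -39.8, 22.4]
orientation: [-0.004, -3.141, 0.0]
ft_force: [2.1, 0.5, 0.2]
width: 87.7
```

Request:
move_arm(increments=[0,0.5,0,0,0,0,0.5,0,0,0])

```text
t: 7.98
ee_pos: [571.4, -39.7, 22.4]
orientation: [0.004, 3.141, -0.0]
ft_force: [3.4, 0.4, -1.4]
width: 87.8
```

Contact with the fence has begun: x has stalled and the force is rising. I'll back off, lift, close the fingers and move behind the strap's -y end.

Request:
move_arm(increments=[0,-4,0,0,0,0,-12,0,-5,0,0,-12,0,-25,0,255,-12,0,-50,0,255,-5,-20,-50,0,255,5,-50,-50,0,255,15,-80,-50,0,255,25,-110,-50,0,255,32,-130,-50,0,255,35,-140,-50,0,255,35,-140,-50,0,255,35,-140,-50,0])

```text
t: 9.48
ee_pos: [536.2, -179.0, 72.4]
orientation: [0.003, 3.141, -0.0]
ft_force: [0.2, 0.7, -1.1]
width: 1.8
```

Run:
```python
from h import *
o,im=grab('wrist','wrist5'); print(o['t'],o['ee_pos'],o['orientation'],o['ft_force'],o['width'])
grab('side','side5');crop('side5',240,110,400,310,3,'s5c')
```

```text
9.475 [ 536.21097542 -179.0456591    72.43050874] [ 2.69109004e-03  3.14125229e+00 -4.99854613e-05] [ 0.19494509  0.65737315 -1.10827305] 1.8184164888192793
```

View pics/wrist5.png

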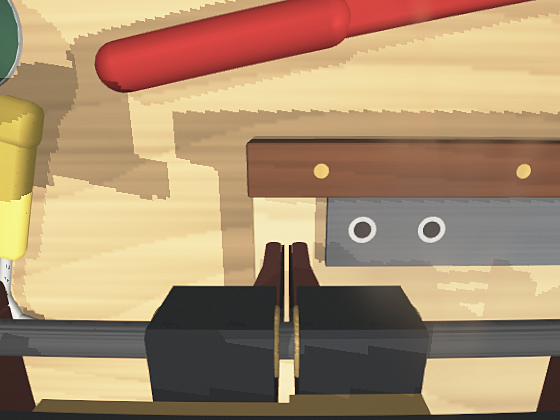

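View pics/s5c.png

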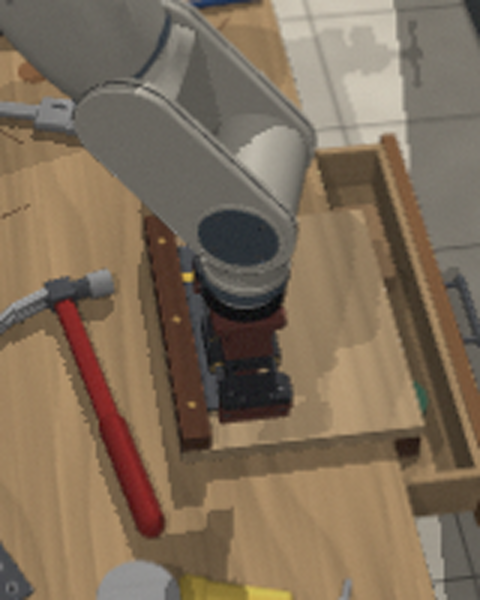

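Run:
```python
from h import *
print(pix2w('wrist5',[(326,265),(326.5,199),(560,265)],26).round(1).tolist())
print(pix2w('wrist5',[(266,243),(306,243),(281,243),(290,243)],72.4).round(1).tolist())
print(w2pix('wrist5',[536.2,-179,72.4]))
```

```text
[[559.3, -152.5, 26.0], [516.1, -153.5, 26.0], [560.3, -0.0, 26.0]]
[[526.1, -187.5, 72.4], [526.1, -168.1, 72.4], [526.1, -180.2, 72.4], [526.1, -175.9, 72.4]]
[[283.57721524 262.20357261]]
```

The strap is flush: its far edge is at x≈560, as it should be. Its -y end is at y≈-152.5, so it needs about +77.5 mm along y. I'll lower the tool and push along +y, stopping short to check.

Request:
move_arm(increments=[255,0,0,15,0,255,0,0,30,0,255,0,0,42,0,255,0,0,49,0,255,0,0,50,0,255,0,0,50,0])

```text
t: 10.32
ee_pos: [536.5, -179.0, 22.5]
orientation: [0.002, 3.141, -0.0]
ft_force: [-0.2, -0.4, -0.1]
width: 0.7
```

Request:
move_arm(increments=[255,0,4,0,0,255,0,8,0,0,255,0,11,0,0,255,0,14,0,0,255,0,17,0,0,255,0,21,0,0,255,0,25,0,0,255,0,29,0,0,255,0,33,0,0,255,0,37,0,0,255,0,40,0,0,255,0,40,0,0])

```text
t: 11.82
ee_pos: [536.4, -138.6, 22.5]
orientation: [0.002, 3.141, 0.0]
ft_force: [0.9, 0.2, 0.5]
width: 0.5
```

Run:
```python
from h import *
o,im=grab('wrist','wrist6'); print(o['t'],o['ee_pos'],o['orientation'],o['ft_force'],o['width'])
```

```text
11.825 [ 536.44090911 -138.56814889   22.51683398] [1.77973452e-03 3.14117694e+00 1.73579968e-04] [0.88050028 0.20487406 0.49070732] 0.5075838815778213
```

View pics/wrist6.png

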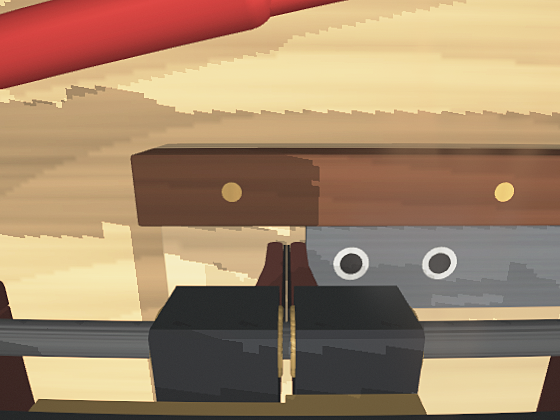

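Run:
```python
from h import *
print(pix2w('wrist6',[(305.5,230),(306,245),(400,307),(550,307)],26).round(1).tolist())
grab('scene','scene6');crop('scene6',240,150,420,310,4,'sc6c')
```

```text
[[518.4, -128.2, 26.0], [526.0, -127.8, 26.0], [559.5, -80.1, 26.0], [560.5, -2.1, 26.0]]
```

View pics/sc6c.png

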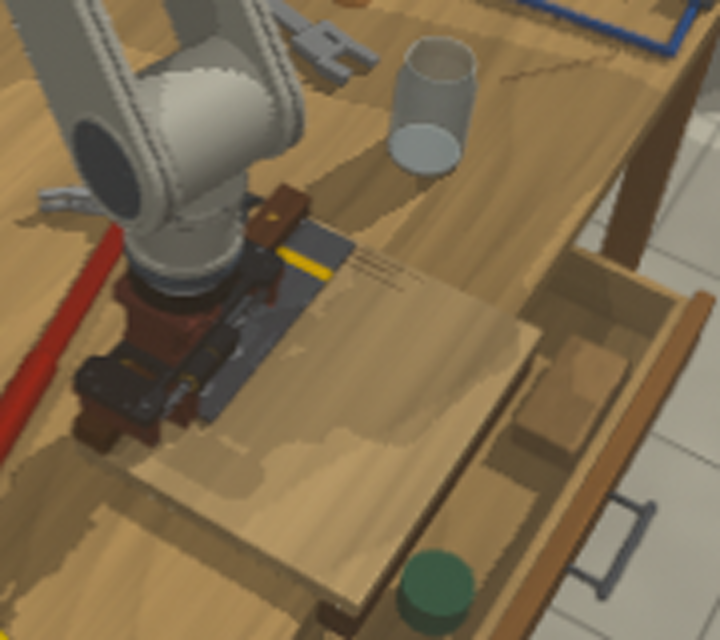

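The strap slides along the fence and stays flush, and its end is at y≈-128. I'll push about 46 mm more, then look again. First I'll check the jar's clearance.

Run:
```python
from h import *
print(pix2w('scene6',[(240+425/4,150+150/4)],2).round(1).tolist())
```

```text
[[547.8, 244.2, 2.0]]
```

Request:
move_arm(increments=[255,0,4,0,0,255,0,8,0,0,255,0,12,0,0,255,0,16,0,0,255,0,20,0,0,255,0,24,0,0,255,0,28,0,0,255,0,32,0,0,255,0,36,0,0,255,0,40,0,0,255,0,44,0,0,255,0,46,0,0])

```text
t: 13.42
ee_pos: [536.3, -92.4, 22.4]
orientation: [-0.002, -3.142, -0.0]
ft_force: [-0.8, -1.9, 0.0]
width: 0.7
```

Run:
```python
from h import *
o,im=grab('wrist','wrist7'); print(o['t'],o['ee_pos'],o['orientation'],o['ft_force'],o['width'])
grab('scene','scene7');crop('scene7',270,160,390,260,6,'sc7c')
grab('side','side7');crop('side7',270,130,390,230,6,'s7c')
```

```text
13.425 [536.29259565 -92.36958765  22.40569627] [-1.76614235e-03 -3.14157800e+00 -4.24465074e-04] [-0.79930328 -1.94072462  0.00326075] 0.7377603496787039
```

View pics/wrist7.png

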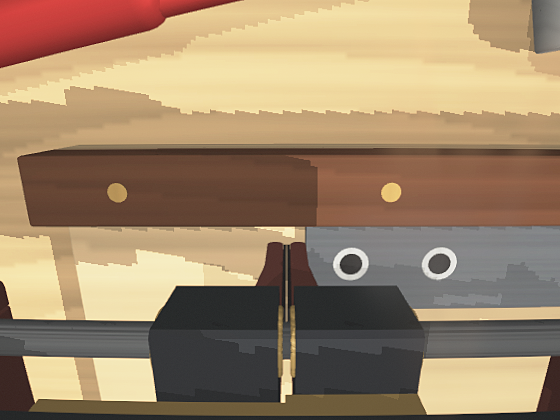

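View pics/sc7c.png

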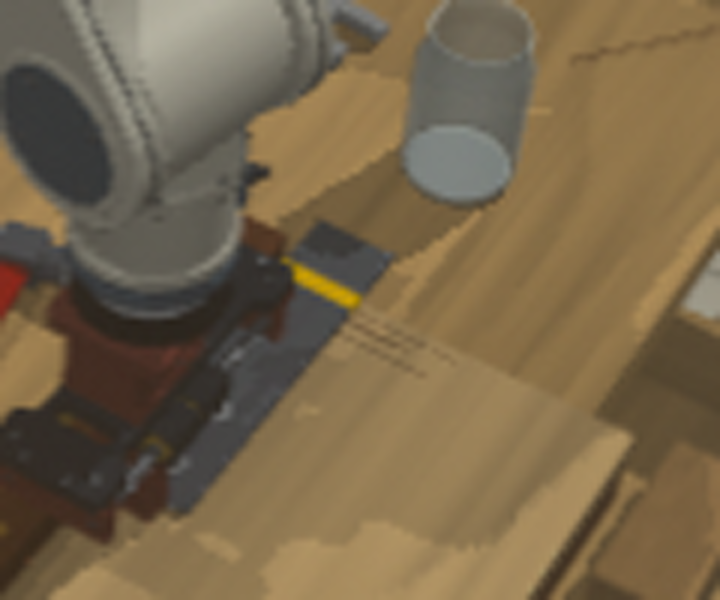

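View pics/s7c.png

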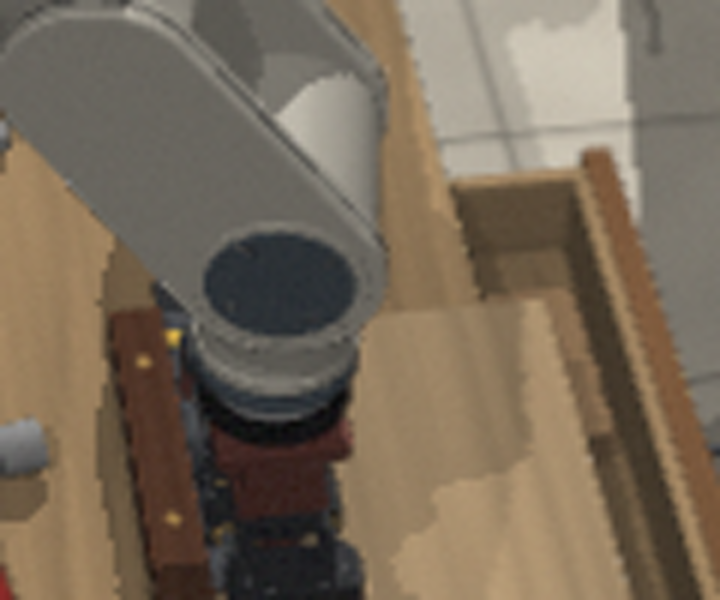

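Run:
```python
from h import *
f=lambda P:np.array(P,float)/6+[270,160]
print('mark edge pts',pix2w('scene7',f([(357,296),(349,309),(292,267)]),26).round(1).tolist())
print('board edge',pix2w('scene7',f([(366,318),(632,436)]),20).round(1).tolist())
```

```text
mark edge pts [[559.2, 96.2, 26.0], [560.3, 85.1, 26.0], [517.8, 94.3, 26.0]]
board edge [[569.4, 89.7, 20.0], [729.9, 98.0, 20.0]]
```

Request:
move_arm(increments=[255,0,1.5,0,0,255,0,3,0,0,255,0,4.5,0,0,255,0,5.5,0,0,255,0,5.5,0,0])

```text
t: 14.2
ee_pos: [536.2, -86.7, 22.4]
orientation: [-0.002, -3.141, -0.001]
ft_force: [-0.4, -1.3, -0.1]
width: 0.1
```

Next I'll back off, lift, and look straight down at the mark and the board end.

Request:
move_arm(increments=[255,0,-4,0,0,255,0,-12,-3,0,255,0,-12,-25,0,255,0,-12,-60,0,0,-10,10,-95,0,0,-20,45,-130,0,0,-35,85,-150,0,0,-45,125,-150,0,0,-50,155,-150,0,0,-54,167,-150,0,0,-54,167,-150,0,0,-54,167,-150,0])

```text
t: 15.7
ee_pos: [590.2, 79.0, 172.3]
orientation: [-0.003, -3.141, -0.001]
ft_force: [-0.0, 0.2, -0.5]
width: 77.2
```

Run:
```python
from h import *
o,im=grab('wrist','wrist8'); print(o['t'],o['ee_pos'],o['orientation'],o['ft_force'],o['width'])
```

```text
15.7 [590.23073853  79.00189366 172.32263289] [-3.25727208e-03 -3.14079093e+00 -5.37708836e-04] [-0.01613666  0.20309242 -0.54077446] 77.15005026653282
```

View pics/wrist8.png

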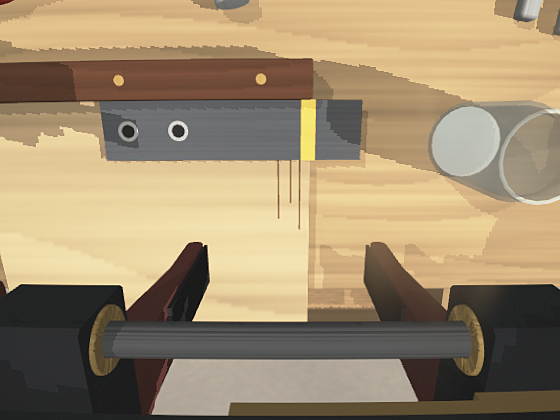

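Run:
```python
from h import *
crop('wrist8',270,50,370,200,5,'w8c')
```

```text
(no output)
```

View pics/w8c.png

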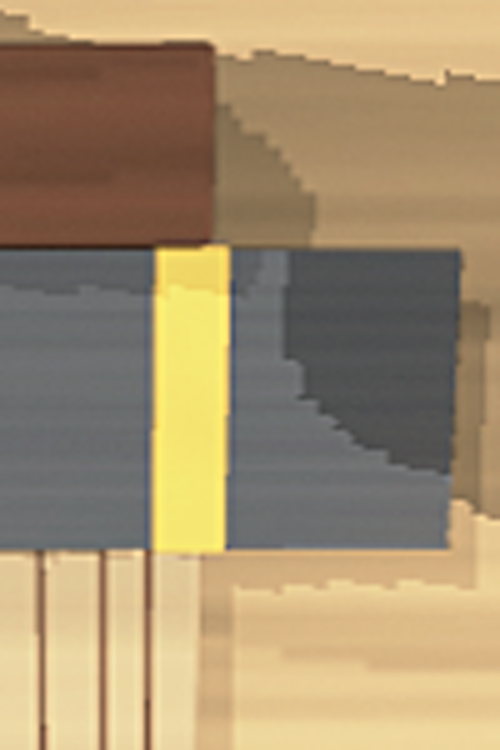

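Run:
```python
from h import *
f=lambda P:np.array(P,float)/5+[270,50]
print('mark',pix2w('wrist8',f([(151.5,550),(227,550),(156,248),(231,248)]),26).round(2).tolist())
print('end',pix2w('wrist8',f([(449,549),(461,250)]),26).round(2).tolist())
print('board',pix2w('wrist8',f([(200,556),(197,700)]),20).round(2).tolist(), pix2w('wrist8',[(308,300)],20))
print('fence end top',pix2w('wrist8',f([(215,48),(213,240)]),45).round(2).tolist())
print('strap long edge',pix2w('wrist8',[(110,160.5),(359,160)],26).round(2).tolist(),pix2w('wrist8',[(103,132)],26).round(2))
```

```text
mark [[560.93, 92.5, 26.0], [560.94, 105.53, 26.0], [510.79, 92.81, 26.0], [510.79, 105.22, 26.0]]
end [[560.76, 143.92, 26.0], [511.03, 143.37, 26.0]]
board [[562.86, 101.29, 20.0], [588.85, 101.17, 20.0]] [[699.94775415 101.65246655  20.        ]]
fence end top [[481.94, 100.72, 45.0], [509.95, 100.88, 45.0]]
strap long edge [[560.77, -73.14, 26.0], [560.93, 143.23, 26.0]] [[536.32 -76.08  26.  ]]
```

The wrist view puts the mark centre at y≈99.0 and the board edge at ≈101.2, so the strap is about 2 mm short and flush. I'll check this against the other two cameras.

Run:
```python
from h import *
grab('scene','scene9');crop('scene9',280,170,380,250,8,'sc9c')
grab('side','side9');crop('side9',280,140,390,240,7,'s9c')
```

```text
(no output)
```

View pics/sc9c.png

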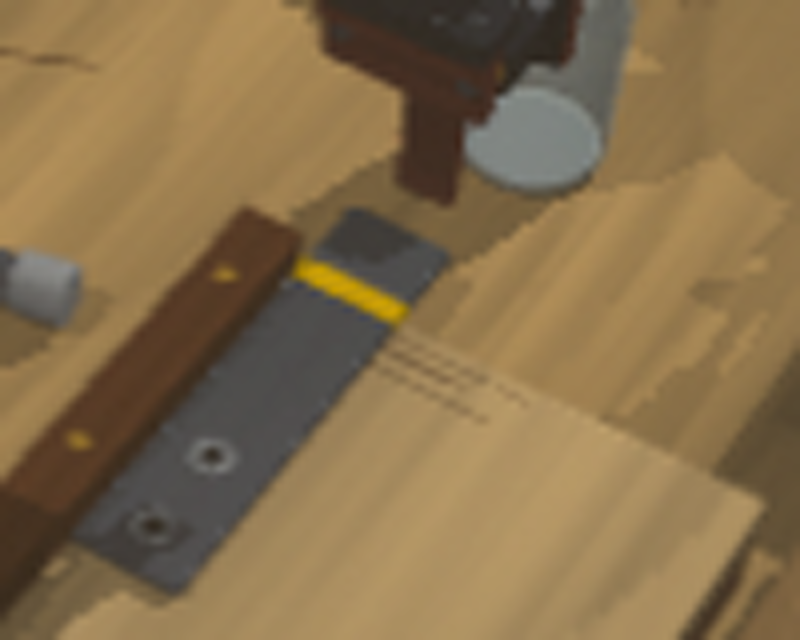

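View pics/s9c.png

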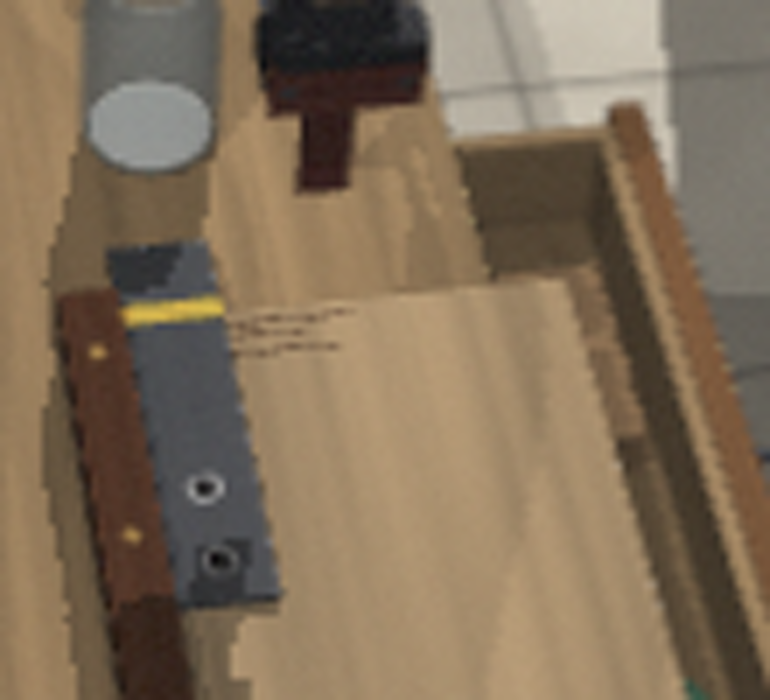

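Run:
```python
from h import *
f=lambda P:np.array(P,float)/8+[280,170]
print('scene mark',pix2w('scene9',f([(411,307),(396,325),(404,316),(305,270)]),26).round(1).tolist(),'corner/edge',pix2w('scene9',f([(765,503),(640,433),(530,382),(420,335)]),20).round(1).tolist())
print('fence end corners',pix2w('scene9',f([(300,232),(247,208)]),45).round(1).tolist())
print('strap end',pix2w('scene9',f([(453,257),(350,208)]),26).round(1).tolist())
f=lambda P:np.array(P,float)/7+[280,140]
print('side mark',pix2w('side9',f([(222,307),(126,317)]),26).round(1).tolist(),'corner/edge',pix2w('side9',f([(568,277),(450,290),(355,298)]),20).round(1).tolist())
print('side strap end',pix2w('side9',f([(208,241)]),26).round(1).tolist(),'fence end',pix2w('side9',f([(112,291),(62,298)]),45).round(1).tolist())
```

```text
scene mark [[562.2, 103.6, 26.0], [562.1, 91.1, 26.0], [562.3, 97.4, 26.0], [514.5, 96.2, 26.0]] corner/edge [[731.0, 97.7, 20.0], [672.3, 101.8, 20.0], [621.8, 100.3, 20.0], [571.1, 96.9, 20.0]]
fence end corners [[509.3, 97.9, 45.0], [483.5, 97.1, 45.0]]
strap end [[562.9, 139.0, 26.0], [511.8, 138.9, 26.0]]
side mark [[557.3, 92.8, 26.0], [510.6, 92.6, 26.0]] corner/edge [[728.5, 94.9, 20.0], [669.7, 94.2, 20.0], [623.1, 95.2, 20.0]]
side strap end [[557.2, 136.3, 26.0]] fence end [[503.9, 93.2, 45.0], [479.7, 91.9, 45.0]]
```

All three cameras agree that the mark is about 2 mm short of the edge, against a 6 mm limit, with the strap flush and parallel. Before handing in I'll compare the bystanders with the first picture.

Run:
```python
from h import *
a=cv2.imread('pics/scene0.png');b=cv2.imread('pics/scene9.png')
for n,(x,y,w,h) in dict(hammer=(225,190,70,85),tin=(183,268,38,40),pick=(215,285,55,50),jar_base=(337,178,20,16),small=(180,225,28,45)).items():
    t=a[y:y+h,x:x+w];s=b[y-8:y+h+8,x-8:x+w+8];r=cv2.matchTemplate(s,t,cv2.TM_CCOEFF_NORMED);_,m,_,l=cv2.minMaxLoc(r);print(n,round(m,3),l[0]-8,l[1]-8)
a=cv2.imread('pics/side0.png');b=cv2.imread('pics/side9.png')
for n,(x,y,w,h) in dict(spanner=(212,138,62,22),hacksaw=(235,93,60,30),jar=(291,150,21,15)).items():
    t=a[y:y+h,x:x+w];s=b[y-8:y+h+8,x-8:x+w+8];r=cv2.matchTemplate(s,t,cv2.TM_CCOEFF_NORMED);_,m,_,l=cv2.minMaxLoc(r);print(n,round(m,3),l[0]-8,l[1]-8)
```

```text
hammer 0.933 0 0
tin 0.86 0 0
pick 0.496 0 0
jar_base 0.425 0 0
small 1.0 0 0
spanner 0.969 0 0
hacksaw 0.99 0 0
jar 0.998 0 0
```

```bash
python3 -c "
from workcell import ctrl
print(ctrl.close_job(), ctrl.get_obs()['t'])"
```

```text
the job is handed in; nothing more can be done
the job is handed in; nothing more can be done
```

The strap is set up for sawing and the job is handed in. It lies flat against the fence, with the board's +y end edge under the yellow mark. I squared it up and pushed it back with both open fingertips, then slid it along +y with the closed fingertips at its -y end. It was never gripped or lifted.

**Last checks:**
- **Flush:** in the wrist view the strap's far side read x ≈ 560.8–560.9 along its whole length, with the fence face at x ≈ 510–511. That is within about 1 mm of flush, and parallel.
- **Mark:** the centre of the mark is about 2 mm short of the board edge, against the 6 mm limit. All three cameras gave about this offset, though the scene camera's edge readings scattered by about 5 mm. An earlier scene reading, taken with the arm in the way, disagreed; I put that down to misreading the edge and didn't use it.
- **Forces:** the wrist readings at the end of each move stayed below about 4 N.
- **Bystanders:** none of the tools, the jar or the tin shifted between the first and last pictures. The hoof pick and the jar's base matched poorly in the scene picture (scores below 0.5), which I put down to changed light and shadow. The jar matched clearly in the side picture, but the hoof pick had no second view.
- **Gripper:** it was about 150 mm above the board and touching nothing when I handed in. The job took about 16 s.

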